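Snap the bobbin box lid shut all round

ROBOT

A 6-joint arm with a two-finger parallel gripper is mounted at the origin on a cart in front of the work surface, level with it; the furniture and walls round the work are solid. World frame = base frame: x ahead of the robot, y to its left, z up, the work surface at z = 0. Lengths are in m, angles in rad, forces in N, time in s.
With the tool pointing down it reaches from about 0.225 to 0.875 m from the base axis. Payload 3.4 kg.
Tool frame: the origin (TCP) lies between the finger pads; the fingertips stand 11 mm ahead of it and the grasp point (between the pads) lies 8 mm behind it; z points along the fingers, y is the line along which they close (so a half turn about z gives the same grasp; the last joint's range is limited). The gripper opens to 85 mm and grips with 20 to 120 N. Pads are 22 mm wide; open, the fingers measure 114 mm over their backs; the gripper's body (76 mm by 85 mm) begins 54 mm behind the grasp point. The pads swing forward as they close: fully open they stand 13 mm farther back than shut.
Start: joints at [-1.4, 0.276, 1.505, -0, 1.361, -0.121], TCP at [0.165, -0.551, 0.242] pointing down, gripper open.
Joint ranges: [-2.89, 2.89], [-0.75, 2.08], [0.22, 2.7], [-1.18, 4.32], [0.11, 2.71], [-2.7, 2.7]. Speed limits (rad/s): [2.57, 2.57, 3.14, 3.14, 3.14, 3.14].

INTERFACE

Orientations are given as a unit quaternion [w, x, y, z].
In Python, from rig import sensors, eyes, manip gives the robot as it stands.
- The arm moves only by the tool drive_tool, never from a script. Its argument "deltas" is a list of rows, each an object with "linear": the shift along the world's x, y, z in mm, a list of three; "twist": the turn about the world's z in degrees; "claw": the opening, from 0 (shut) to 1 (fully open). In form: [{"linear": [tx, ty, tz], "twist": twist, "claw": claw}, ...]. A call has 1 to 12 rows; each row is the pose to reach, as a shift and turn from the pose commanded when the call began; what a row does not reach only later rows make up. A row lasts 1/12 s, in which the tool goes at most 41.7 mm and 7.16 degrees, less where a joint would pass 70% of its speed; a pose out of reach is approached as far as the arm can. A call with a gripper value outside its range is refused whole. The fingers move at their own pace and stop on an object; "squeeze" is the grip in N (left out, the last holds). Time passes only in rows, so rows that repeat a pose let the fingers close. It gives the time, the measured TCP pose, the force, the opening and the grip force at its end, in the units of the state.
- sensors.get_state(): the state, without advancing time (a new reading comes with each control period).
- eyes.get_image(name): name is "scene" or "top" or "wrist"; returns the picture (400x640x3 uint8, red, green, blue); there is no depth.
- eyes.camera_model(name): a dict with "intrinsics" (3x3 intrinsics, pixels), "dist" ([k1, k2, p1, p2, k3] as OpenCV has them; the pictures are not rectified), "R" (3x3) and "t" (3): a world point X has camera coordinates R X + t. Camera axes: x right, y down, z forward; pixel columns grow to the right and rows downward; lengths in m; the calibration is good to about 2 mm. A picture is of the moment at which its call begins: read the wrist's pose just before it. camera_model takes no time and is no camera call; for the wrist camera it gives the pose at the moment of the call.
- manip.sign_off(): hands the job in; it is judged then, once.
The state is a dict: "clock": time; "qpos": joint angles; "qd": joint speeds; "effort": joint torques, N m; "position": TCP position; "ee_rot": TCP orientation; "contact_force": force on the tool from outside, world axes, zero at the start; "moment": the same for the moment, N m; "width": finger opening in m; "gripper_force": force on a finger pad.
Only numpy, scipy, OpenCV 4.12 (cv2) and the standard library are available. Lean on these libraries where they do the work, as an engineer would, in place of code of your own. Each camera call takes 0.05 s, during which the arm holds its last target. There are 200 camera calls.

TASK

The lid of the clear bobbin box is only partly snapped on: press down on the orange pad of every rim section that still stands up, until all four sections have clicked home level with the middle of the lid. Only press: do not lift the box or push it out of its place, and leave the thread cone, the cream spool and the beeswax standing where they are.

Things in the scene. Friction and masses are not known exactly. Their poses are not given: they have to be found in the camera images.
- bobbin_box: clear box of bobbins with white snap lid, loose on the ironing top: 146 mm (x) by 196 mm (y), 60 mm high, about 1 kg. Origin: centre of underside, z up; at yaw 0 x points away from the robot, y to its left (turned up to 0.5 rad). The lid's middle panel (70 x 118 mm, top at 60 mm) is fixed; round it lie four rim sections, each 38 mm from hinge line (panel edge) to outer edge, plus a 7 mm lip
- rim_front (a joint): rim section on the long side nearest the robot (box -x), 196 mm long: angle in rad about its hinge line. 0 = home, level with the middle panel; 0.24 = sprung up, outer edge 9 mm too high. Over-centre: about 6 N on its orange pad moves it; below 0.12 it snaps to 0 by itself and stays, above it springs back up. It starts up
- rim_front_pad (a point): middle of the orange ribbed thumb pad (18 x 36 mm, long side along the rim) on the rim section on the long side nearest the robot (box -x); on its top face, 25 mm outward from its hinge line, 60 mm above the ironing top when home, about 66 mm when sprung up. z = the section's upward normal, x = outward
- rim_back (a joint): rim section on the long side away from the robot (box +x), 196 mm long: angle in rad about its hinge line. 0 = home, level with the middle panel; 0.24 = sprung up, outer edge 9 mm too high. Over-centre: about 6 N on its orange pad moves it; below 0.12 it snaps to 0 by itself and stays, above it springs back up. It may start up or already home
- rim_back_pad (a point): middle of the orange ribbed thumb pad (18 x 36 mm, long side along the rim) on the rim section on the long side away from the robot (box +x); on its top face, 25 mm outward from its hinge line, 60 mm above the ironing top when home, about 66 mm when sprung up. z = the section's upward normal, x = outward
- rim_left (a joint): rim section on the short side on the robot's left (box +y), 67 mm long: angle in rad about its hinge line. 0 = home, level with the middle panel; 0.24 = sprung up, outer edge 9 mm too high. Over-centre: about 6 N on its orange pad moves it; below 0.12 it snaps to 0 by itself and stays, above it springs back up. It starts up
- rim_left_pad (a point): middle of the orange ribbed thumb pad (18 x 36 mm, long side along the rim) on the rim section on the short side on the robot's left (box +y); on its top face, 25 mm outward from its hinge line, 60 mm above the ironing top when home, about 66 mm when sprung up. z = the section's upward normal, x = outward
- rim_right (a joint): rim section on the short side on the robot's right (box -y), 67 mm long: angle in rad about its hinge line. 0 = home, level with the middle panel; 0.24 = sprung up, outer edge 9 mm too high. Over-centre: about 6 N on its orange pad moves it; below 0.12 it snaps to 0 by itself and stays, above it springs back up. It may start up or already home
- rim_right_pad (a point): middle of the orange ribbed thumb pad (18 x 36 mm, long side along the rim) on the rim section on the short side on the robot's right (box -y); on its top face, 25 mm outward from its hinge line, 60 mm above the ironing top when home, about 66 mm when sprung up. z = the section's upward normal, x = outward
- cone: plum-coloured thread cone, 41 mm across, 75 mm high, standing loose near the box; origin at the centre of its underside, z up
- spool: cream thread spool with white ends, 36 mm across, 60 mm high, standing loose near the box; origin at the centre of its underside, z up
- wax: yellow disc of beeswax, 34 mm across, 12 mm thick, lying loose in front of the box; origin at the centre of its underside, z up
There are look-alikes about, which are no part of the job. Leave any blue or pink look-alike of the wax alone.

How it is judged:
At the end, for the whole second after the job is handed in: all four rim sections within 0.05 rad (2 mm at the outer edge) of home; the box level, at rest and within 40 mm of where it stood; cone, spool and beeswax upright and within 20 mm of where they stood (value of joint each of rim_front, rim_back, rim_left, rim_right below 0.05 rad and distance of bobbin_box from where it was at the start of the episode below 0.04 m and angle between bobbin_box's own z axis and vertical below 0.05 rad and linear speed of bobbin_box below 0.02 m/s and distance of each of cone, spool, wax from where it was at the start of the episode below 0.02 m and angle between each of cone, spool, wax's own z axis and vertical below 0.15 rad); the robot touches nothing.
It fails at once if the box is lifted or tipped (height (world z) of bobbin_box above 0.015 m or angle between bobbin_box's own z axis and vertical above 0.15 rad).
It fails at once if the box is pushed out of its place (more than 40 mm) (distance of bobbin_box from where it was at the start of the episode above 0.04 m).
It fails at once if the thread cone, the spool or the beeswax is moved, lifted or knocked over (distance of any of cone, spool, wax from where it was at the start of the episode above 0.02 m or angle between any of cone, spool, wax's own z axis and vertical above 0.3 rad).
It also fails if it takes over 43 s, if anything falls off the work surface, if the arm or the gripper's body presses on something with over 40 N, if the wrist force passes 120 N, or if a joint passes its speed limit or range.

## Working session

There is one attempt and no reset: what is moved stays moved. The work goes in short steps, Python scripts to look and compute and a tool call to move; the robot and the scene stay as the last step left them, time stands still between calls to the robot, and variables do not carry over. Pictures are saved under pics/ and viewed, at most 10 in all, crops included, and the job is handed in when it is done.

Besides the shell and the picture viewer there is one more tool, called after "Request:" as a command line: name --argument value ..., lists and objects as JSON in quotes. drive_tool: Moves the arm, as the interface text tells. Its arguments: {"type":"object","properties":{"deltas":{"type":"array","items":{"type":"object","properties":{"linear":{"type":"array","items":{"type":"number"}},"twist":{"type":"number"},"claw":{"type":"number"}}}},"squeeze":{"type":"number"}},"required":["deltas"]}

```bash
mkdir -p pics; cat > h.py <<'E'
import numpy as np, cv2
from rig import sensors, eyes, manip
def snap(n,f):
    m=eyes.camera_model(n); im=eyes.get_image(n); cv2.imwrite('pics/'+f,im[:,:,::-1]); return im,m
def ray(m,uv,z):
    K=np.array(m['intrinsics']);R=np.array(m['R']);t=np.array(m['t'])
    p=cv2.undistortPoints(np.array([[uv]],float),K,np.array(m['dist']))[0,0]
    d=R.T@np.array([p[0],p[1],1]);c=-R.T@t
    return c+d*(z-c[2])/d[2]
def blobs(im,lo,hi,amin=30):
    h=cv2.cvtColor(im,cv2.COLOR_RGB2HSV); k=cv2.inRange(h,np.array(lo),np.array(hi))
    n,l,s,c=cv2.connectedComponentsWithStats(k)
    return [(c[i].round(1),s[i][:5]) for i in range(1,n) if s[i][4]>amin]
E
python3 - <<'E'
from h import *
s=sensors.get_state();print(s['clock'],s['position'],s['width'],s['contact_force'])
a,m=snap('top','top0.png');b,m2=snap('scene','scene0.png')
for im,mm in((a,m),(b,m2)):
    for c,st in blobs(im,(5,140,120),(18,255,255)): print(c,st,ray(mm,c,.064).round(4))
E
```

```text
0.0 [ 0.16531519 -0.55018368  0.24139962] 0.08573811092331443 [ 0.32837736 -0.51813551 -0.67672088]
[367.8 149.7] [361 145  14  10  87] [0.5879 0.0769 0.064 ]
[318.9 163.8] [315 158   8  14  47] [0.5598 0.1715 0.064 ]
[400.5 190.2] [396 183  10  15  97] [0.5079 0.0155 0.064 ]
[349.5 206.5] [342 202  16  10  94] [0.4761 0.1124 0.064 ]
[635.6  16.3] [631  13   9   8  41] [ 1.7423 -0.303   0.064 ]
[632.7  24.2] [626  20  14   9  49] [ 1.6682 -0.3002  0.064 ]
[630.7  29.9] [621  26  19  10  65] [ 1.6179 -0.2986  0.064 ]
[628.2  38.2] [617  32  23  13  88] [ 1.5495 -0.2976  0.064 ]
[626.7  43.4] [613  38  27  13  92] [ 1.509  -0.2972  0.064 ]
[385.2 209.9] [379 205  13  12  60] [0.5138 0.0129 0.064 ]
```

View pics/top0.png

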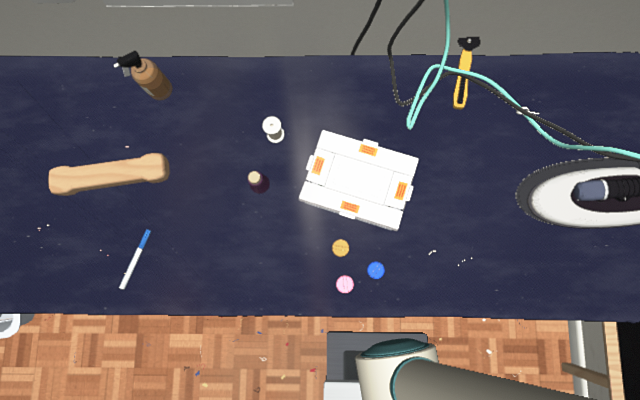

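View pics/scene0.png

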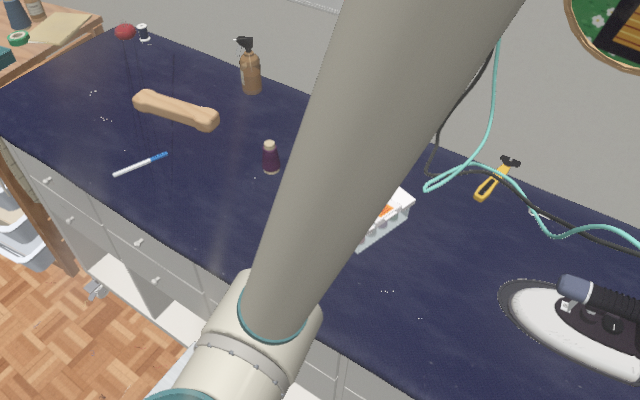

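The top view shows the box with four orange pads: back (368,150), left (319,164), right (400,190) and front (350,206). Yaw is about -0.31. The cone is at (256,180), the spool at (273,128), and the yellow wax at (341,247) in front of the box. In the scene view the arm hides the box. I'll move over the box with the fingers shut and look with the wrist camera.

Request:
drive_tool --deltas '[{"linear": [300, 560, 20], "claw": 0}, {"linear": [300, 560, 20], "claw": 0}, {"linear": [300, 560, 20], "claw": 0}, {"linear": [300, 560, 20], "claw": 0}, {"linear": [300, 560, 20], "claw": 0}, {"linear": [300, 560, 20], "claw": 0}, {"linear": [300, 560, 20], "claw": 0}, {"linear": [300, 560, 20], "claw": 0}, {"linear": [300, 560, 20], "claw": 0}, {"linear": [300, 560, 20], "claw": 0}, {"linear": [300, 560, 20], "claw": 0}, {"linear": [300, 560, 20], "claw": 0}]' --squeeze 20

```text
$.deltas[0]: bad value
```

Request:
drive_tool --deltas '[{"linear": [80, 140, 0], "claw": 0}, {"linear": [80, 140, 0], "claw": 0}, {"linear": [80, 140, 0], "claw": 0}, {"linear": [80, 140, 0], "claw": 0}, {"linear": [80, 140, 0], "claw": 0}, {"linear": [80, 140, 0], "claw": 0}, {"linear": [80, 140, 0], "claw": 0}]'

```text
$.deltas[0]: bad value
```

```bash
python3 - <<'E'
from h import *
s=sensors.get_state();print(s['clock'],s['position'],s['width'],s['ee_rot'],s['contact_force'])
a,m=snap('wrist','w0.png')
for c,st in blobs(a,(5,140,120),(18,255,255)): print(c,st,ray(m,c,.063).round(4))
b,m=snap('scene','s1.png'); cv2.imwrite('pics/s1c.png',cv2.resize(b[130:280,250:450,::-1],(800,600)))
E
```

```text
0.1 [ 0.16531208 -0.55025454  0.24154829] 0.08569789684056162 [-7.97806419e-04  9.89378937e-01  1.45357087e-01 -1.84550055e-05] [-0.21314519  0.264709   -0.2039633 ]
[50.8 28.6] [   0    0  125   72 4380] [ 0.2275 -0.2792  0.063 ]
[335.5  17.9] [330   7  13  22  91] [ 0.3013 -0.5186  0.063 ]
[323.9  17.2] [319  12  11  11  71] [ 0.299  -0.5092  0.063 ]
[273.8 112.9] [  130    25   245   191 13360] [ 0.2107 -0.4886  0.063 ]
[336.   47.5] [324  32  23  27 209] [ 0.279  -0.5259  0.063 ]
[221.1 136.3] [215 133  13   8  35] [ 0.1767 -0.4471  0.063 ]
[218.6 148.3] [213 144  13   9  73] [ 0.1652 -0.4472  0.063 ]
[149.4 180.8] [136 174  27  15 161] [ 0.1153 -0.3883  0.063 ]
[297.7 200.6] [283 192  31  18 286] [ 0.1373 -0.531   0.063 ]
[130.9 200.6] [127 194   9  15  61] [ 0.0898 -0.3729  0.063 ]
[ 54.9 290.1] [    0   204   127   192 10978] [-0.0411 -0.299   0.063 ]
```

View pics/w0.png

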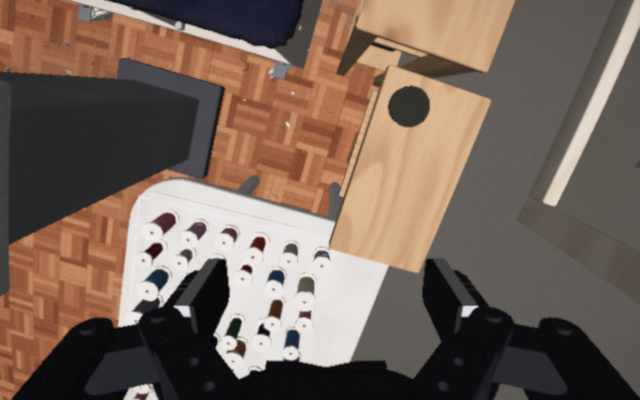

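The wrist picture shows only floor and a storage tray, because the arm hasn't moved: both calls were refused since "twist" is required.

Request:
drive_tool --deltas '[{"linear": [300, 560, 20], "twist": 0, "claw": 0}, {"linear": [300, 560, 20], "twist": 0, "claw": 0}, {"linear": [300, 560, 20], "twist": 0, "claw": 0}, {"linear": [300, 560, 20], "twist": 0, "claw": 0}, {"linear": [300, 560, 20], "twist": 0, "claw": 0}, {"linear": [300, 560, 20], "twist": 0, "claw": 0}, {"linear": [300, 560, 20], "twist": 0, "claw": 0}, {"linear": [300, 560, 20], "twist": 0, "claw": 0}, {"linear": [300, 560, 20], "twist": 0, "claw": 0}, {"linear": [300, 560, 20], "twist": 0, "claw": 0}, {"linear": [300, 560, 20], "twist": 0, "claw": 0}, {"linear": [300, 560, 20], "twist": 0, "claw": 0}]' --squeeze 20

```text
clock: 1.2
position: [0.4017, -0.1082, 0.2583]
ee_rot: [0.0, 0.989, 0.145, 0.0]
contact_force: [-0.1, 0.6, 0.1]
width: -0.0003
gripper_force: 0.0
```

Request:
drive_tool --deltas '[{"linear": [70, 180, 0], "twist": -34, "claw": 0}, {"linear": [70, 180, 0], "twist": -34, "claw": 0}, {"linear": [70, 180, 0], "twist": -34, "claw": 0}, {"linear": [70, 180, 0], "twist": -34, "claw": 0}, {"linear": [70, 180, 0], "twist": -34, "claw": 0}, {"linear": [70, 180, 0], "twist": -34, "claw": 0}, {"linear": [70, 180, 0], "twist": -34, "claw": 0}, {"linear": [70, 180, 0], "twist": -34, "claw": 0}]'

```text
clock: 1.87
position: [0.4713, 0.0705, 0.2577]
ee_rot: [0.0, 0.989, -0.148, -0.0]
contact_force: [0.2, 0.3, -0.2]
width: -0.0
gripper_force: 0.0
```

```bash
python3 - <<'E'
from h import *
s=sensors.get_state();print(s['clock'],s['position'],s['width'],s['ee_rot'],s['contact_force'])
a,m=snap('wrist','w1.png')
for c,st in blobs(a,(5,140,120),(18,255,255)): print(c,st,ray(m,c,.06).round(4),ray(m,c,.066).round(4))
b,m=snap('scene','s1.png'); cv2.imwrite('pics/s1c.png',cv2.resize(b[130:280,250:450,::-1],(800,600)))
E
```

```text
1.8667 [0.47125916 0.07051439 0.2577058 ] -1.5406136398766693e-05 [ 4.02954729e-04  9.88920207e-01 -1.48446805e-01 -4.56635843e-04] [ 0.22341189  0.29779577 -0.19725971]
[282.1  54. ] [264  45  37  19 695] [0.5908 0.0745 0.06  ] [0.59  0.074 0.066]
[196.3 121.4] [186 104  21  36 631] [0.5585 0.1735 0.06  ] [0.5582 0.1712 0.066 ]
[371.1 121.6] [362 104  19  37 613] [0.5082 0.0127 0.06  ] [0.5089 0.0133 0.066 ]
[285. 182.] [268 174  35  17 590] [0.476  0.1111 0.06  ] [0.4772 0.1099 0.066 ]
[295.7 229.5] [283 217  27  26 155] [0.4239 0.1172 0.06  ] [0.4261 0.1159 0.066 ]
[535.4 270.8] [505 247  50  45 638] [ 0.2958 -0.1244  0.06  ] [ 0.3004 -0.1213  0.066 ]
[484.  288.9] [457 265  48  47 872] [ 0.2912 -0.0638  0.06  ] [ 0.2958 -0.0617  0.066 ]
[516.3 310.9] [506 293  26  31 389] [ 0.2488 -0.0969  0.06  ] [ 0.2542 -0.0943  0.066 ]
[549.9 297.4] [545 294  10   9  36] [ 0.2543 -0.1382  0.06  ] [ 0.2596 -0.1348  0.066 ]
[496.3 319.4] [489 314  13  13 109] [ 0.2447 -0.0721  0.06  ] [ 0.2501 -0.07    0.066 ]
[325.1 340.3] [320 336  11  10  89] [0.2786 0.1295 0.06  ] [0.2834 0.1281 0.066 ]
[216.6 354.4] [208 348  17  12  77] [0.2961 0.2628 0.06  ] [0.3006 0.2589 0.066 ]
[324.2 355.9] [319 348  13  18 145] [0.2566 0.1375 0.06  ] [0.2618 0.1358 0.066 ]
[ 69.6 377.8] [ 48 363  59  30 394] [0.3109 0.4708 0.06  ] [0.3152 0.4631 0.066 ]
[ 22.8 386.1] [ 15 381  18  14 118] [0.3133 0.5499 0.06  ] [0.3175 0.5407 0.066 ]
[ 40.2 391.6] [ 25 380  29  20 278] [0.299  0.5291 0.06  ] [0.3035 0.5203 0.066 ]
[ 14.5 394.4] [ 11 389   8  11  31] [0.3027 0.5733 0.06  ] [0.3071 0.5637 0.066 ]
```

View pics/w1.png

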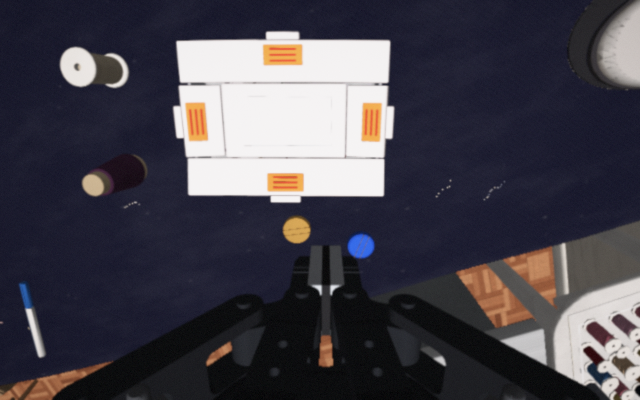

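View pics/s1c.png

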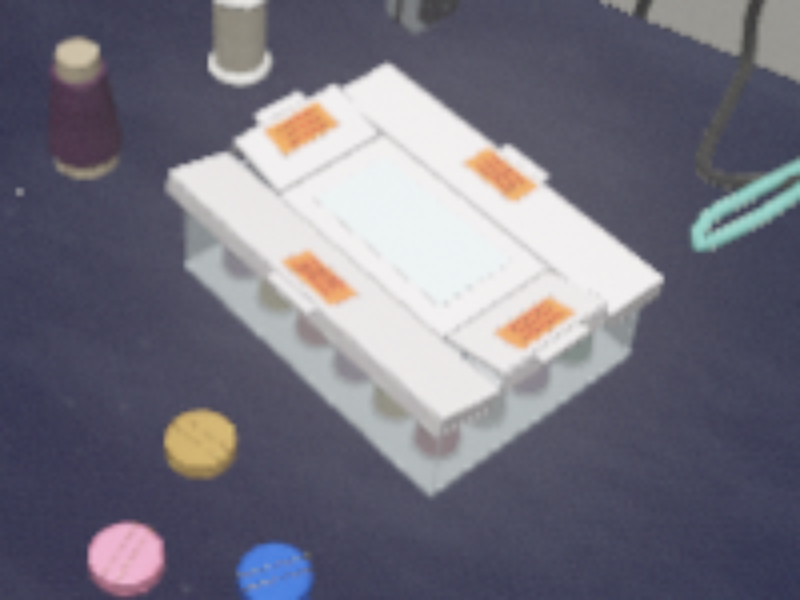

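The wrist view shows all four pads: back (282,54), left (196,121), right (371,122) and front (285,182). The scene crop shows the front, left and probably back sections standing up, with the right one looking about level. I'll check each by contact height, starting with the front.

Request:
drive_tool --deltas '[{"linear": [6, 40, 0], "twist": 0, "claw": 0}, {"linear": [6, 40, -170], "twist": 0, "claw": 0}, {"linear": [6, 40, -170], "twist": 0, "claw": 0}, {"linear": [6, 40, -170], "twist": 0, "claw": 0}, {"linear": [6, 40, -170], "twist": 0, "claw": 0}, {"linear": [6, 40, -170], "twist": 0, "claw": 0}, {"linear": [6, 40, -170], "twist": 0, "claw": 0}, {"linear": [6, 40, -174], "twist": 0, "claw": 0}, {"linear": [6, 40, -178], "twist": 0, "claw": 0}, {"linear": [6, 40, -180], "twist": 0, "claw": 0}, {"linear": [6, 40, -182], "twist": 0, "claw": 0}]'

```text
clock: 2.88
position: [0.4788, 0.1098, 0.0777]
ee_rot: [-0.0, 0.989, -0.15, 0.002]
contact_force: [-2.3, -1.1, 11.1]
width: -0.0002
gripper_force: 5.1
```

Request:
drive_tool --deltas '[{"linear": [0, 0, -2], "twist": 0, "claw": 0}, {"linear": [0, 0, -4], "twist": 0, "claw": 0}, {"linear": [0, 0, -6], "twist": 0, "claw": 0}, {"linear": [0, 0, -6], "twist": 0, "claw": 0}]'

```text
clock: 3.22
position: [0.478, 0.1099, 0.071]
ee_rot: [-0.0, 0.989, -0.15, 0.001]
contact_force: [-0.2, 0.1, 4.8]
width: -0.0
gripper_force: 2.6
```

Request:
drive_tool --deltas '[{"linear": [0, 0, 25], "twist": 0, "claw": 0}, {"linear": [40, 31, 25], "twist": 0, "claw": 0}, {"linear": [81, 62, 25], "twist": 0, "claw": 0}, {"linear": [81, 62, 25], "twist": 0, "claw": 0}, {"linear": [81, 62, 14], "twist": 0, "claw": 0}, {"linear": [81, 62, 10], "twist": 0, "claw": 0}, {"linear": [81, 62, 6], "twist": 0, "claw": 0}, {"linear": [81, 62, 6], "twist": 0, "claw": 0}]'

```text
clock: 3.88
position: [0.557, 0.1714, 0.0753]
ee_rot: [0.0, 0.989, -0.15, -0.001]
contact_force: [-0.9, 0.4, -1.0]
width: 0.0
gripper_force: 0.0
```

Request:
drive_tool --deltas '[{"linear": [0, 0, -2], "twist": 0, "claw": 0}, {"linear": [0, 0, -4], "twist": 0, "claw": 0}, {"linear": [0, 0, -6], "twist": 0, "claw": 0}, {"linear": [0, 0, -6], "twist": 0, "claw": 0}]'

```text
clock: 4.22
position: [0.5573, 0.1711, 0.0709]
ee_rot: [0.001, 0.989, -0.15, -0.001]
contact_force: [-2.7, -0.8, 6.9]
width: -0.0001
gripper_force: 3.5
```

Request:
drive_tool --deltas '[{"linear": [0, 0, 25], "twist": 0, "claw": 0}, {"linear": [11, -33, 25], "twist": 0, "claw": 0}, {"linear": [22, -66, 25], "twist": 0, "claw": 0}, {"linear": [33, -98, 25], "twist": 0, "claw": 0}, {"linear": [33, -98, 25], "twist": 0, "claw": 0}, {"linear": [33, -98, 14], "twist": 0, "claw": 0}, {"linear": [33, -98, 9], "twist": 0, "claw": 0}, {"linear": [33, -98, 5], "twist": 0, "claw": 0}, {"linear": [33, -98, 5], "twist": 0, "claw": 0}]'

```text
clock: 4.97
position: [0.5896, 0.0748, 0.0733]
ee_rot: [0.0, 0.989, -0.15, -0.002]
contact_force: [-0.5, -0.2, -0.4]
width: -0.0
gripper_force: 0.0
```

Request:
drive_tool --deltas '[{"linear": [0, 0, -2], "twist": 0, "claw": 0}, {"linear": [0, 0, -4], "twist": 0, "claw": 0}, {"linear": [0, 0, -5], "twist": 0, "claw": 0}, {"linear": [0, 0, -5], "twist": 0, "claw": 0}]'

```text
clock: 5.3
position: [0.5913, 0.0746, 0.071]
ee_rot: [-0.0, 0.989, -0.15, 0.0]
contact_force: [-3.3, 0.7, 5.5]
width: -0.0001
gripper_force: 2.5
```

Request:
drive_tool --deltas '[{"linear": [0, 0, 25], "twist": 0, "claw": 0}, {"linear": [-27, -20, 25], "twist": 0, "claw": 0}, {"linear": [-54, -40, 25], "twist": 0, "claw": 0}, {"linear": [-82, -61, 25], "twist": 0, "claw": 0}, {"linear": [-82, -61, 25], "twist": 0, "claw": 0}, {"linear": [-82, -61, 14], "twist": 0, "claw": 0}, {"linear": [-82, -61, 10], "twist": 0, "claw": 0}, {"linear": [-82, -61, 7], "twist": 0, "claw": 0}, {"linear": [-82, -61, 5], "twist": 0, "claw": 0}]'

```text
clock: 6.05
position: [0.5095, 0.0127, 0.0752]
ee_rot: [0.001, 0.989, -0.15, -0.0]
contact_force: [-1.8, -1.7, 4.0]
width: -0.0002
gripper_force: 1.6
```

Request:
drive_tool --deltas '[{"linear": [0, 0, -2], "twist": 0, "claw": 0}, {"linear": [0, 0, -4], "twist": 0, "claw": 0}, {"linear": [0, 0, -5], "twist": 0, "claw": 0}, {"linear": [0, 0, -5], "twist": 0, "claw": 0}]'

```text
clock: 6.38
position: [0.5101, 0.0132, 0.0708]
ee_rot: [-0.0, 0.989, -0.15, 0.0]
contact_force: [-1.5, 0.2, 6.7]
width: -0.0003
gripper_force: 3.6
```

Request:
drive_tool --deltas '[{"linear": [0, 0, 40], "twist": 0, "claw": 0}, {"linear": [0, 0, 80], "twist": 0, "claw": 0}, {"linear": [-38, 58, 188], "twist": 0, "claw": 0}, {"linear": [-38, 58, 188], "twist": 0, "claw": 0}, {"linear": [-38, 58, 188], "twist": 0, "claw": 0}, {"linear": [-38, 58, 188], "twist": 0, "claw": 0}, {"linear": [-38, 58, 188], "twist": 0, "claw": 0}, {"linear": [-38, 58, 188], "twist": 0, "claw": 0}]'

```text
clock: 7.05
position: [0.4713, 0.071, 0.2576]
ee_rot: [0.0, 0.989, -0.15, 0.0]
contact_force: [-0.2, -0.0, -0.2]
width: -0.0001
gripper_force: 0.0
```

```bash
python3 - <<'E'
from h import *
s=sensors.get_state();print(s['clock'],s['position'],s['contact_force'])
a,m=snap('wrist','w2.png')
for c,st in blobs(a,(5,140,120),(18,255,255))[:5]: print(c,st,ray(m,c,.06).round(4),ray(m,c,.066).round(4))
b,m=snap('scene','s2.png'); cv2.imwrite('pics/s2c.png',cv2.resize(b[130:280,250:450,::-1],(800,600)))
E
```

```text
7.05 [0.47134567 0.07097089 0.25760979] [-0.15585099 -0.00533934 -0.22534959]
[282.3  54.9] [264  46  38  19 697] [0.5904 0.0747 0.06  ] [0.5895 0.0742 0.066 ]
[197.9 121.4] [189 104  19  36 577] [0.5586 0.1723 0.06  ] [0.5583 0.17   0.066 ]
[371.7 121.4] [363 104  18  36 595] [0.5084 0.0125 0.06  ] [0.509  0.0131 0.066 ]
[286.4 182.1] [270 175  34  15 490] [0.4759 0.1102 0.06  ] [0.4772 0.1091 0.066 ]
[296.  230.4] [284 218  27  25 240] [0.4233 0.1179 0.06  ] [0.4255 0.1166 0.066 ]
```

View pics/s2c.png

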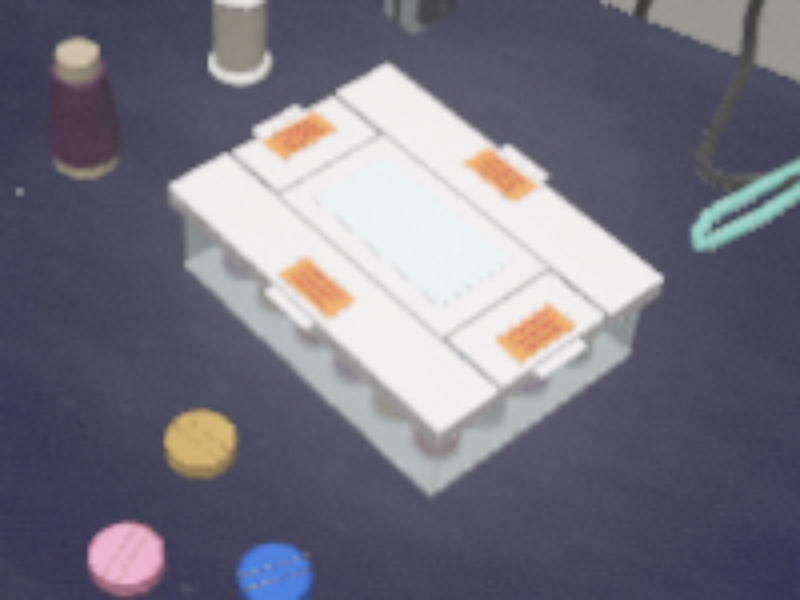

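View pics/w2.png

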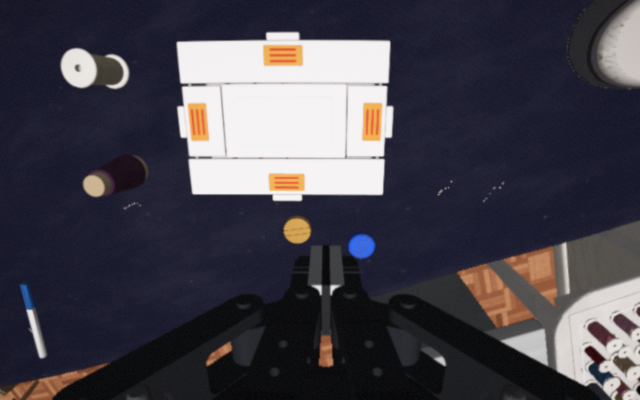

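Both views show all four sections level. In the scene crop the front pad dropped from row 277 to 288, the left from 129 to 135 and the right from 322 to 333. The back pad stayed at row 174, so it was already home. The box, cone, spool and wax haven't moved.

```bash
python3 -c "
from rig import manip
print(manip.sign_off())"
```

```text
the job is handed in; nothing more can be done
None
```

I pressed all four pads and handed the job in at about 7 s. The front, left and right sections clicked home, the back one was already home, and the last pictures show the lid level and nothing else moved; no verdict came back.

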